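Fish the stuck weight out of the dispenser

ROBOT

A 6-joint arm with a two-finger parallel gripper is mounted at the origin on the work surface. World frame = base frame: x ahead of the robot, y to its left, z up, the work surface at z = 0. Lengths are in m, angles in rad, forces in N, time in s.
With the tool pointing down it reaches from about 0.225 to 0.875 m from the base axis. Payload 3.4 kg.
Tool frame: the origin (TCP) lies between the finger pads; the fingertips stand bot.tip_reach ahead of it and the grasp point (between the pads) lies 5 mm behind it (bot.tip_reach is the distance from the TCP to the fingertips, in m); z points along the fingers, x is the direction in which the jaws open and shut, and the axes are right-handed (so a half turn about z gives the same grasp; the last joint's range is limited). The gripper opens to 85 mm and grips with 20 to 120 N. Pads are 22 mm wide; open, the fingers measure 114 mm over their backs; the gripper's body (76 mm by 85 mm) begins 54 mm behind the grasp point. The pads swing forward as they close: fully open they stand 13 mm farther back than shut.
Start: joints at [1.154, 0.276, 1.505, -0, 1.361, -0.121], TCP at [0.168, 0.55, 0.245] pointing down, gripper open.
Joint ranges: [-2.89, 2.89], [-0.75, 2.08], [0.22, 2.7], [-1.18, 4.32], [0.11, 2.71], [-2.7, 2.7]. Speed limits (rad/s): [2.57, 2.57, 3.14, 3.14, 3.14, 3.14].

INTERFACE

Orientations are given as a 3x3 rotation matrix whose columns are the frame's x, y, z axes.
In Python, from plant import bot gives the robot as it stands.
- The arm moves only by the tool jog_arm, never from a script. Its argument "plan" is a list of rows, each a list of 7 numbers: the turn, a rotation vector about the tool's x, y, z in units of 5 degrees (1.0 is 5 degrees), then the shift along the tool's x, y, z in cm, then the opening, from 0 (shut) to 1 (fully open). A call has 1 to 10 rows; each row is the pose to reach, as a shift and turn from the pose commanded when the call began, along the tool's axes at that moment; what a row does not reach only later rows make up. A row lasts 1/10 s, in which the tool goes at most 50 mm and 8.59 degrees, less where a joint would pass 70% of its speed; a pose out of reach is approached as far as the arm can. A call with a gripper value outside its range is refused whole. The fingers move at their own pace and stop on an object; "grip_force" is the grip in N (left out, the last holds). Time passes only in rows, so rows that repeat a pose let the fingers close. It gives the time, the measured TCP pose, the force and the opening at its end, in the units of the state.
- bot.observe(): the state, without advancing time (a new reading comes with each control period).
- bot.get_image(name): name is "scene" or "top" or "wrist"; returns (picture, depth): 480x640x3 uint8, red, green, blue; 480x640 float32, m along the optical axis (not along the pixel's ray), 0 where there is no reading.
- bot.camera_info(name): a dict with "vfov" (degrees; the focal length in pixels is half the picture's height over the tangent of half this angle, whatever the lens; pixels are square), "cx", "cy" (the principal point, pixels), "world_from_camera" (4x4, takes a point from camera to world coordinates). Camera axes: x right, y down, z forward; pixel columns grow to the right and rows downward; lengths in m; the calibration is good to about 2 mm. A picture is of the moment at which its call begins: read the wrist's pose just before it. camera_info takes no time and is no camera call; for the wrist camera it gives the pose at the moment of the call.
- bot.close_job(): hands the job in, once; it reports no verdict.
Trained networks look in the newest picture that a camera, given by its name, has taken for a name from the list of things; names that differ only in an ending like _2 or _b are one class to them, and where a whole thing is asked for, a point or a joint stands for the part that bears it (a point fixed in the world has none). Each returns a list of dicts, best first, with "p" (0 to 1); they miss things now and then, are a little off and sometimes report something else, mostly with a low value. They report only what shows in the picture. A call takes as long as a camera call.
- bot.spot_in(camera, target): "centre" ([x, y, z] in m, in world coordinates, good to about 4 mm: the middle of the surface that is visible of it).
- bot.masks_of(camera, target): "region" (480x640 bool, what is visible of it).
The state is a dict: "clock": time; "joints": joint angles; "qvel": joint speeds; "tau": joint torques, N m; "position": TCP position; "ee_rot": TCP orientation; "contact_force": force on the tool from outside, world axes, zero at the start; "torque": the same for the moment, N m; "width": finger opening in m.
Only numpy, scipy, OpenCV 4.12 (cv2) and the standard library are available. Lean on these libraries where they do the work, as an engineer would, in place of code of your own. Each camera call takes 0.05 s, during which the arm holds its last target. There are 200 camera calls.

TASK

The last little steel weight is stuck at the back of the dispenser's narrow channel, under the clear cover. Take the hooked pick from its stand (mind that its shank may be clamped long or short), reach in over the weight, let the hook down behind its far end and gently drag it out until it rests against the stop at the channel's mouth; then hang the pick back in its stand. Keep the gripper off the weight, do not force the pick against dispenser or weight, and leave the other things on the bench where they are.

Things in the scene. Friction and masses are not known exactly. Their poses are not given: they have to be found in the camera images.
- dispenser: Fixed aluminium block, 132 long (x) x 44 wide (y) x 36 mm high, a channel along its x. Origin: centre of its underside, on the bench; z up; -x points to the channel's mouth (roughly towards the robot), +x to its closed back. Channel 14 wide (y -7 to +7), floor at z 8, side walls up to z 32. The bay, x -60 to -2, is open above; behind x -2 a clear cover roofs the channel.
- stop (a point): Point in the dispenser: foot of the stop lip's inner face, mid-channel, on the channel floor (dispenser x -60, y 0, z 8 mm). The lip closes the mouth: x -66 to -60, 6 mm high above the floor (to z 14).
- back (a point): Point in the dispenser: foot of the back wall's inner face, mid-channel, on the channel floor (dispenser x +58, y 0, z 8 mm).
- cover_edge (a point): Point in the dispenser: lower front edge of the clear cover, mid-channel (dispenser x -2, y 0, z 32 mm). The cover is 4 mm thick (top z 36) and runs from here to the block's back end; 24 mm clear height below it.
- leaf_face (a point): Point in the dispenser (x 26, y 3, z 11.5 mm): middle of the face of a steel spring leaf, x 8 to 44, up to 6.5 mm above the floor, that presses the weight with about 3.5 N against the wall at y -7 and moves in to y +2 once the weight is gone. Dragging the weight takes some 2 to 5 N until it is past the leaf (about 36 mm), then next to nothing.
- weight: Dark steel bar 36 long (x) x 10 wide (y) x 7 mm high, about 30 g, loose on the channel floor, along the channel. Origin: centre of its underside. It starts under the cover with its flank on the wall at y -7 (its middle at dispenser y -2); the free gap between its far end and the back wall is 8 to 13 mm. Resting against the stop, its origin is 18 mm from the stop.
- pick: Hooked pick, 95 g, hanging upright in its stand. Origin: centre of its collar's underside; z up along the handle, +x the way its arm points. Collar 30 (x) x 34 (y) x 6 mm; above it a black handle 18 (x) x 22 (y) mm, z 6 to 61; below it a 5 mm square shank with a level arm and hook. Gripped across its x faces the handle holds best against the drag.
- stand: Fixed wooden stand: foot 70 x 70 x 6 mm, with two upright plates 50 long (x), 10 mm thick, at y 7 to 17 and -17 to -7, tops at z 71. The pick's shank and arm hang in the 14 mm gap between them, along the stand's x; its collar rests on the plate tops (pick origin then near stand x 0, y 0, z 71). Origin: centre of its underside, on the bench.
- paint_a: Bystander: white dropper bottle, 25 across, 70 mm high. Origin: centre of its underside.
- paint_b: Bystander: white dropper bottle, 25 across, 70 mm high. Origin: centre of its underside.
- thinner: Bystander: small glass jar, 40 across, 65 mm high. Origin: centre of its underside.
- dish: Bystander: open plastic dish 100 x 80 x 30 mm. Origin: centre of its underside.
- mini_base: Bystander: black round disc, 32 across, 4 mm thick. Origin: centre of its underside.
- brush: Bystander: paint brush, 170 mm long, lying on the bench.
- figure: Bystander: grey figurine, 25 across, 38 mm high. Origin: centre of its underside.
- pick_grip (a point): Middle of the handle, where to grip (pick x 0, y 0, z 40 mm). The hook: arm 5 wide, 4 mm thick, from the shank along +x to x 82.5; at its end a 5 mm square tip, centred on x 80, points down 9 mm below the arm. The shank is clamped fast in the handle at a length that differs each time and is NOT reported: the tip's lower end is 37 to 65 mm below the origin. See it or feel for it.

How it is judged:
On the way, in this order (a step that is already met when the one before it is completed fails the run):
1. the hook, behind the weight's far end, is dragging it: the weight has come at least 5 mm from its place at the back (x of pick in the frame of weight above -0.064 m and contact force between pick and weight above 0.3 N and x of weight in the frame of dispenser below 0.022 m), for 0.1 s.
2. the weight has been dragged home against the stop (x of weight in the frame of dispenser below -0.04 m and z of weight in the frame of dispenser below 0.011 m), for 0.2 s.
At the end, for the whole second after the job is handed in: The weight lies flat on the channel floor against the stop (end face within 2 mm of it), and the pick hangs upright (within 0.1 rad) in its stand with its collar on the plate tops (height within 3 mm, within 25 mm of the middle along the plates and 8 mm across), both at rest (all of step 2 and x of weight in the frame of dispenser above -0.044 m and z of weight in the frame of dispenser above 0.006 m and z of pick in the frame of stand between 0.068 and 0.074 m and x of pick in the frame of stand between -0.025 and 0.025 m and y of pick in the frame of stand between -0.008 and 0.008 m and angle between pick's own z axis and vertical below 0.1 rad and linear speed of each of pick, weight below 0.02 m/s); the robot touches nothing.
It fails at once if the gripper or arm touches the weight (contact force between any of the fingers, the arm and weight above 0.5 N).
It fails at once if the pick is forced against the dispenser (over 15 N) (contact force between pick and dispenser above 15 N).
It fails at once if the pick is forced against the weight (over 15 N) (contact force between pick and weight above 15 N).
It fails at once if a bystander is pushed more than 20 mm (distance of any of paint_a, paint_b, thinner, dish, mini_base, brush, figure from where it was at the start of the episode above 0.02 m).
It also fails if it takes over 64 s, if anything falls off the work surface, if the arm or the gripper's body presses on something with over 40 N, if the wrist force passes 120 N, or if a joint passes its speed limit or range.

## Working session

There is one attempt and no reset: what is moved stays moved. The work goes in short steps, Python scripts to look and compute and a tool call to move; the robot and the scene stay as the last step left them, time stands still between calls to the robot, and variables do not carry over. Pictures are saved under pics/ and viewed, about 8 in all and at most 12, crops included, and the job is handed in when it is done.

Besides the shell and the picture viewer there is one more tool, called after "Emit:" as name(argument=value, ...) on one line, values as JSON. jog_arm: Moves the arm, as the interface text tells. Its arguments: {"type":"object","properties":{"plan":{"type":"array"},"grip_force":{"type":"number"}},"required":["plan"]}

```bash
mkdir -p pics; ls
cat > h.py <<'E'
import numpy as np, cv2
from plant import bot
def save(cam,name):
    im,d=bot.get_image(cam); cv2.imwrite(f'pics/{name}.png',im[:,:,::-1]); np.savez(f'{name}.npz',im=im,d=d,W=bot.camera_info(cam)['world_from_camera']); return im,d
def cloud(cam,d,W=None):
    c=bot.camera_info(cam); f=240/np.tan(np.radians(c['vfov'])/2)
    v,u=np.mgrid[:480,:640]; P=np.stack([(u-c['cx'])/f*d,(v-c['cy'])/f*d,d],-1)
    W=np.array(c['world_from_camera']) if W is None else W
    return P@W[:3,:3].T+W[:3,3]
E
python3 - <<'E'
from h import *
np.set_printoptions(precision=4,suppress=True)
s=bot.observe();print(s,bot.tip_reach)
for c in ['scene','top']:
    im,d=save(c,c)
    ci=bot.camera_info(c);print(c,ci['vfov'],np.array(ci['world_from_camera']))
    for t in ['dispenser','stand','pick','weight','pick_grip','stop','back','cover_edge']:
        print(t,[(np.round(r['centre'],4),round(r['p'],2)) for r in bot.spot_in(c,t)[:2]])
a=cv2.imread('pics/scene.png');b=cv2.imread('pics/top.png')
E
```

```text
pics
{'clock': 0.0, 'joints': array([ 1.154 ,  0.2766,  1.5061,  0.    ,  1.3607, -0.121 ]), 'qvel': array([-0.0007,  0.0017,  0.0005, -0.0008,  0.0004, -0.0009]), 'tau': array([  0.0011, -41.6768, -24.5804,   0.0001,   0.0107,  -0.    ]), 'position': array([0.1674, 0.5496, 0.2444]), 'ee_rot': array([[ 0.2916,  0.9566, -0.0008],
       [ 0.9566, -0.2916, -0.0017],
       [-0.0019, -0.0002, -1.    ]]), 'contact_force': array([0.03  , 0.0806, 0.0199]), 'torque': array([-0.0245,  0.0042, -0.0136]), 'width': 0.0854307256152068} 0.014
scene 56.29496981893944 [[-0.8684  0.3623 -0.3384  0.9313]
 [ 0.4955  0.6135 -0.6148  0.691 ]
 [-0.0152 -0.7016 -0.7124  0.8745]
 [ 0.      0.      0.      1.    ]]
dispenser [(array([ 0.6205, -0.177 ,  0.0303]), 0.83)]
stand [(array([0.5609, 0.1772, 0.026 ]), 0.56)]
pick [(array([0.5597, 0.1607, 0.0884]), 0.92), (array([0.438 , 0.4019, 0.0163]), 0.66)]
weight []
pick_grip [(array([0.5565, 0.163 , 0.0861]), 0.97)]
stop [(array([ 0.6195, -0.1813,  0.0366]), 0.57)]
back [(array([ 0.7257, -0.0042,  0.0379]), 0.35)]
cover_edge [(array([ 0.6176, -0.1798,  0.0313]), 0.88)]
top 57.082801857675115 [[ 0.0128 -0.9792  0.2023  0.3994]
 [-0.9999 -0.012   0.0052  0.0292]
 [-0.0027 -0.2023 -0.9793  0.9901]
 [ 0.      0.      0.      1.    ]]
dispenser [(array([ 0.7475, -0.0974,  0.0633]), 0.42)]
stand [(array([0.5338, 0.1502, 0.0051]), 0.65)]
pick [(array([0.5525, 0.1493, 0.0812]), 0.82)]
weight []
pick_grip [(array([0.5509, 0.154 , 0.0775]), 0.65)]
stop [(array([ 0.609 , -0.1917,  0.0314]), 0.9)]
back [(array([ 0.6084, -0.1943,  0.0328]), 0.86)]
cover_edge [(array([ 0.6105, -0.1905,  0.0334]), 0.79)]
```

View pics/scene.png

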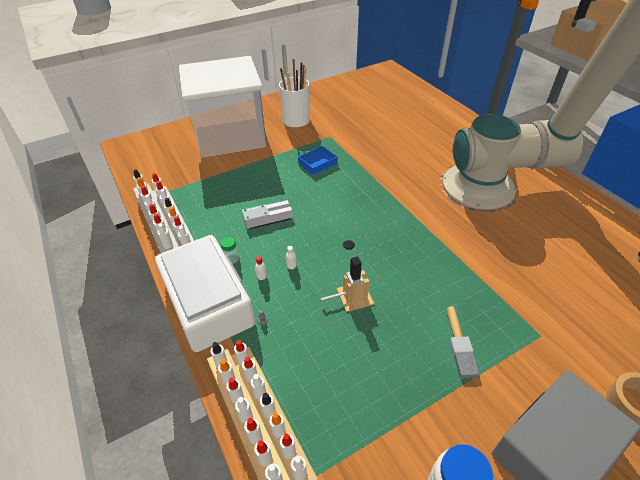

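View pics/top.png

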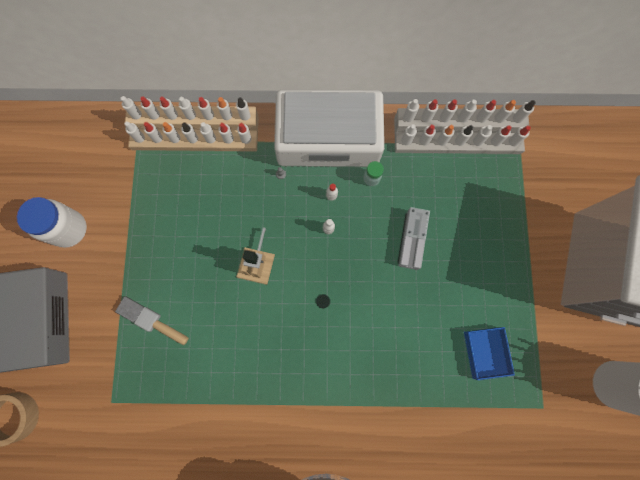

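Run:
```python
from h import *
np.set_printoptions(precision=4,suppress=True)
def rect(p,lbl):
    r=cv2.minAreaRect((p[:,:2]*1000).astype(np.float32)); print(lbl,len(p),r)
for c in ['scene','top']:
    z=np.load(c+'.npz');P=cloud(c,z['d'])
    for n,ctr,R in [('disp',(0.615,-0.185),.1),('stand',(0.55,0.157),.12)]:
        m=np.hypot(P[...,0]-ctr[0],P[...,1]-ctr[1])<R
        zz=P[m][:,2]; print(c,n,'hist',np.histogram(zz,bins=np.arange(-.01,.15,.01))[0])
        for lo,hi in ([(.026,.045)] if n=='disp' else [(.003,.012),(.066,.075),(.076,.085),(.09,.15),(.012,.055)]):
            q=P[m&(P[...,2]>lo)&(P[...,2]<hi)]
            if len(q)>5: rect(q,(lo,hi))
z=np.load('top.npz');a=z['im'][190:300,220:290];b=z['im'][190:290,380:450]
z=np.load('scene.npz');e=z['im'][245:325,310:390];g=z['im'][190:240,235:300]
t=lambda i:cv2.resize(i[:,:,::-1],(400,300),interpolation=cv2.INTER_CUBIC)
cv2.imwrite('pics/c.png',np.vstack([np.hstack([t(a),t(b)]),np.hstack([t(e),t(g)])]))
```

```text
scene disp hist [ 284 1613  131  199  481    7    0    0    0    0    0    0    0    0
    0]
(0.026, 0.045) 581 ((609.064453125, -192.07809448242188), (53.12214660644531, 132.53944396972656), 80.44220733642578)
scene stand hist [ 831 4647   67  137   67   69   79   87  157   30   35   31   34   35
   65]
(0.003, 0.012) 1257 ((550.6126708984375, 156.25808715820312), (235.69029235839844, 235.71176147460938), 24.508066177368164)
(0.066, 0.075) 124 ((546.4684448242188, 164.0126495361328), (37.214359283447266, 50.40721130371094), 77.86251068115234)
(0.076, 0.085) 77 ((548.2018432617188, 161.04986572265625), (35.75761032104492, 30.317567825317383), 77.85221099853516)
(0.09, 0.15) 200 ((548.8319091796875, 161.97738647460938), (25.516450881958008, 18.600059509277344), 79.70881652832031)
(0.012, 0.055) 361 ((573.5313720703125, 157.61880493164062), (34.817466735839844, 110.97908782958984), 67.1068344116211)
top disp hist [ 702 3951  110  103  960   21    0    0    0    0    0    0    0    0
    0]
(0.026, 0.045) 1039 ((613.8908081054688, -194.53749084472656), (44.663543701171875, 133.21678161621094), 79.34774780273438)
top stand hist [1216 6911   28   80   31   23   25   31  172   21   15   13   12   22
   96]
(0.003, 0.012) 2256 ((550.0416870117188, 157.65313720703125), (235.55096435546875, 237.73883056640625), 45.27605438232422)
(0.066, 0.075) 106 ((548.3317260742188, 157.7180633544922), (41.08984375, 50.668392181396484), 75.97352600097656)
(0.076, 0.085) 89 ((550.6319580078125, 155.8319091796875), (37.64572525024414, 34.065330505371094), 69.53219604492188)
(0.09, 0.15) 158 ((551.3339233398438, 158.55911254882812), (22.272281646728516, 18.317245483398438), 77.89220428466797)
(0.012, 0.055) 160 ((574.7792358398438, 148.2744903564453), (33.304527282714844, 110.882568359375), 70.0063705444336)
```

View pics/c.png

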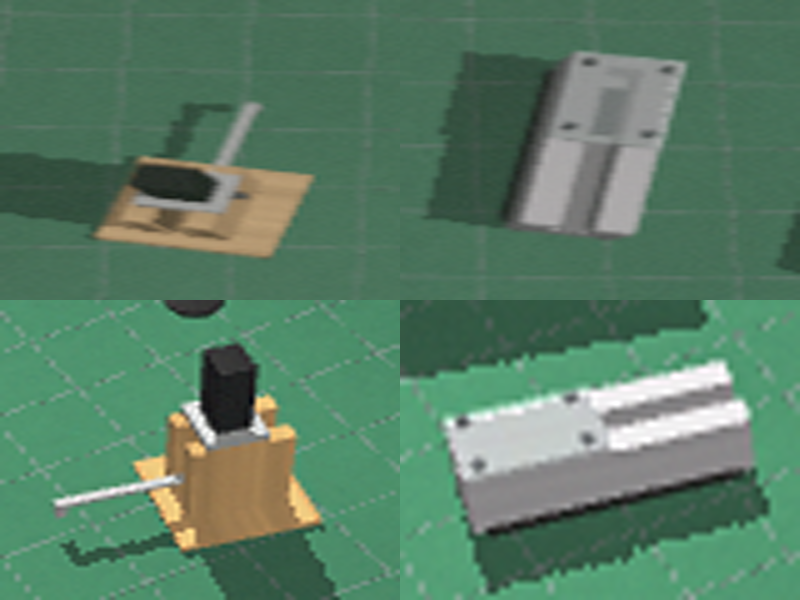

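Emit:
jog_arm(plan=[[0,0,17,-26.3,47.9,-2,1],[0,0,17,-26.3,47.9,-2,1],[0,0,17,-26.3,47.9,-2,1],[0,0,17,-26.3,47.9,-2,1],[0,0,17,-26.3,47.9,-2,1],[0,0,17,-26.3,47.9,-2,1],[0,0,17,-26.3,47.9,-2,1],[0,0,17,-26.3,47.9,-2,1],[0,0,17,-26.3,47.9,-2,1],[0,0,17,-26.3,47.9,-2,1]])

```text
clock: 1.9
position: [0.5177, 0.1906, 0.2639]
ee_rot: [[0.977, -0.213, 0.001], [-0.213, -0.977, 0.001], [0.0, -0.001, -1.0]]
contact_force: [0.1, 1.4, 0.3]
width: 0.0851
```

Run:
```python
from h import *
np.set_printoptions(precision=4,suppress=True)
s=bot.observe();print(s['clock'],s['position'],s['ee_rot'],bot.camera_info('wrist'))
save('wrist','w1')
u=np.array([np.cos(-.215),np.sin(-.215)]);v=np.array([-u[1],u[0]])
for c in ['scene','top']:
    z=np.load(c+'.npz');P=cloud(c,z['d'])
    q=P.reshape(-1,3);r=q[:,:2]-[.549,.159];x=r@u;y=r@v
    m=(x>.04)&(x<.1)&(abs(y)<.02)&(q[:,2]>.008)
    o=np.argsort(x[m]);print(c);print(np.c_[x[m],y[m],q[m][:,2]][o][::3])
```

```text
1.9 [0.5177 0.1906 0.2639] [[ 0.9771 -0.213   0.0006]
 [-0.213  -0.9771  0.0005]
 [ 0.0005 -0.0006 -1.    ]] {'vfov': 64.14634629013463, 'cx': 325.0780015758291, 'cy': 235.73254998011953, 'world_from_camera': array([[ 0.977 , -0.2034, -0.0637,  0.534 ],
       [-0.2131, -0.9326, -0.2912,  0.2663],
       [-0.0002,  0.2981, -0.9545,  0.392 ],
       [ 0.    ,  0.    ,  0.    ,  1.    ]])}
scene
[[0.0404 0.0019 0.0279]
 [0.0429 0.0019 0.0288]
 [0.045  0.0009 0.0284]
 [0.0484 0.0036 0.0295]
 [0.0506 0.003  0.0258]
 [0.0534 0.004  0.0281]
 [0.0549 0.0011 0.0289]
 [0.0583 0.0039 0.0261]
 [0.0607 0.0037 0.027 ]
 [0.0627 0.0024 0.0261]
 [0.0659 0.0045 0.0262]
 [0.0689 0.0063 0.0259]
 [0.0706 0.0038 0.0235]
 [0.0739 0.0067 0.0286]
 [0.0755 0.004  0.0257]
 [0.0783 0.0052 0.0246]
 [0.0794 0.001  0.0274]
 [0.0807 0.0052 0.0256]]
top
[[ 0.0407  0.0023  0.0278]
 [ 0.0432  0.0031  0.0265]
 [ 0.0456  0.0012  0.0281]
 [ 0.0485 -0.0002  0.0272]
 [ 0.0522  0.0029  0.028 ]
 [ 0.0544  0.0035  0.0283]
 [ 0.0569  0.0043  0.0266]
 [ 0.059   0.0021  0.0301]
 [ 0.0619  0.0007  0.0289]
 [ 0.0646  0.0017  0.0264]
 [ 0.0663  0.0018  0.0291]
 [ 0.0694  0.0005  0.0273]
 [ 0.0731  0.0011  0.0308]
 [ 0.0751  0.004   0.0295]
 [ 0.0784  0.0029  0.0267]
 [ 0.0806 -0.0006  0.0211]
 [ 0.0825  0.0038  0.0284]
 [ 0.0845  0.0041  0.0295]]
```

View pics/w1.png

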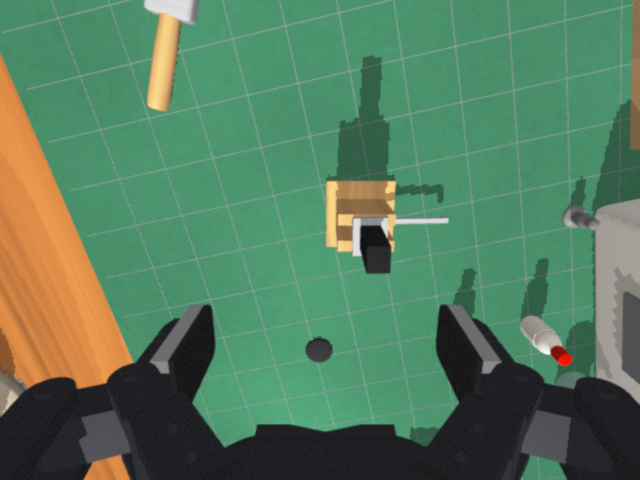

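Run:
```python
from h import *
np.set_printoptions(precision=4,suppress=True)
z=np.load('w1.npz');P=cloud('wrist',z['d'],z['W'])
ctr=np.array([.549,.159]);m=np.hypot(P[...,0]-ctr[0],P[...,1]-ctr[1])<.06
for lo,hi in [(.129,.137),(.066,.0735),(.0745,.082),(.0035,.01)]:
    q=P[m&(P[...,2]>lo)&(P[...,2]<hi)];print(lo,len(q),np.median(q[:,2]) if len(q) else 0,cv2.minAreaRect((q[:,:2]*1000).astype(np.float32)))
u=np.array([.977,-.213]);v=np.array([.213,.977])
q=P.reshape(-1,3);r=q[:,:2]-ctr;x=r@u;y=r@v
m=(x>.04)&(x<.1)&(abs(y)<.02)&(q[:,2]>.015)
print(np.polyfit(x[m],y[m],1),m.sum(),np.percentile(q[m][:,2],[10,50,90]),x[m].max(),cv2.minAreaRect((q[m][:,:2]*1000).astype(np.float32)))
```

```text
0.129 711 0.13156714379020457 ((558.177978515625, 153.78262329101562), (22.361352920532227, 18.26395606994629), 77.87471008300781)
0.066 636 0.07043815595792383 ((556.3892211914062, 156.03924560546875), (34.161277770996094, 49.790245056152344), 77.61273956298828)
0.0745 593 0.07652740467343272 ((558.608154296875, 153.19854736328125), (34.6745491027832, 30.146459579467773), 77.96112060546875)
0.0035 1836 0.005524205422493822 ((560.2218017578125, 168.015869140625), (96.49813079833984, 69.52092742919922), 77.31484985351562)
[-0.205   0.0133] 400 [0.0251 0.0274 0.3194] 0.09368145705494157 ((611.5018310546875, 143.2665252685547), (19.82698631286621, 56.64217758178711), 60.5662956237793)
```

Emit:
jog_arm(plan=[[0,0,0,0,0,0,1],[0,0,0,0,0,0,1],[0,0,0,0,0,0,1],[0,0,0,0,0,0,1]])

```text
clock: 2.35
position: [0.5155, 0.1935, 0.2637]
ee_rot: [[0.979, -0.205, -0.0], [-0.205, -0.979, 0.0], [-0.0, -0.0, -1.0]]
contact_force: [0.3, 0.1, 0.1]
width: 0.0852
```

```bash
cat >> h.py <<'E'
def rect(P,ctr,R,lo,hi):
    m=np.hypot(P[...,0]-ctr[0],P[...,1]-ctr[1])<R
    q=P[m&(P[...,2]>lo)&(P[...,2]<hi)]
    print(lo,len(q),np.median(q[:,2]) if len(q) else 0,cv2.minAreaRect((q[:,:2]*1000).astype(np.float32)) if len(q) else '')
E
python3 - <<'E'
from h import *
np.set_printoptions(precision=4,suppress=True)
W=np.array(bot.camera_info('wrist')['world_from_camera']);s=bot.observe();print(s['position'],s['ee_rot'])
im,d=save('wrist','w2');P=cloud('wrist',d,W)
print(bot.camera_info('wrist')['world_from_camera'][:,3]-W[:,3])
ctr=np.array([.552,.157])
for lo,hi in [(.129,.137),(.066,.0735),(.0745,.082)]: rect(P,ctr,.06,lo,hi)
u=np.array([.978,-.21]);v=np.array([.21,.978])
q=P.reshape(-1,3);r=q[:,:2]-ctr;x=r@u;y=r@v
m=(x>.04)&(x<.1)&(abs(y)<.02)&(q[:,2]>.015)&(q[:,2]<.05)
print(np.polyfit(x[m],y[m],1),m.sum(),np.percentile(q[m][:,2],[10,50,90]),x[m].max())
E
```

```text
[0.5155 0.1935 0.2637] [[ 0.9788 -0.2048 -0.0002]
 [-0.2048 -0.9788  0.0003]
 [-0.0002 -0.0003 -1.    ]]
[ 0.0001 -0.      0.      0.    ]
0.129 714 0.13122523577656248 ((550.8475952148438, 161.05303955078125), (22.75154685974121, 17.96588706970215), 80.17768096923828)
0.066 633 0.07007974304497028 ((548.5931396484375, 163.49046325683594), (34.581565856933594, 50.048187255859375), 77.68223571777344)
0.0745 582 0.07633522160478734 ((551.0011596679688, 161.0950927734375), (34.43102264404297, 30.142175674438477), 79.39630126953125)
[0.0309 0.0033] 242 [0.0238 0.0263 0.0273] 0.08021863215714092
```

Emit:
jog_arm(plan=[[0,0,-0.2,4.1,2.5,0,0.6],[0,0,-0.2,4.1,2.5,4,0.6],[0,0,-0.2,4.1,2.5,8,0.6],[0,0,-0.2,4.1,2.5,12,0.6],[0,0,-0.2,4.1,2.5,15.8,0.6],[0,0,-0.2,4.1,2.5,15.8,0.6],[0,0,-0.2,4.1,2.5,15.8,0.6],[0,0,-0.2,4.1,2.5,15.8,0.6]])

```text
clock: 3.2
position: [0.5531, 0.1601, 0.108]
ee_rot: [[0.982, -0.189, 0.005], [-0.189, -0.982, 0.001], [0.004, -0.002, -1.0]]
contact_force: [0.3, -0.4, -0.4]
width: 0.051
```

Emit:
jog_arm(plan=[[0,0,0,0,0,0,0],[0,0,0,0,0,0,0],[0,0,0,0,0,0,0],[0,0,0,0,0,0,0],[0,0,0,0,0,0,0],[0,0,0,0,0,0,0]], grip_force=60)

```text
clock: 3.8
position: [0.5522, 0.1596, 0.1071]
ee_rot: [[0.982, -0.19, 0.002], [-0.19, -0.982, 0.001], [0.002, -0.001, -1.0]]
contact_force: [-0.8, 0.2, 6.0]
width: 0.0173
```

Emit:
jog_arm(plan=[[0,0,0,0,0,-3,0],[0,0,0,0,0,-7,0],[0,0,0,0,0,-11,0],[0,0,0,0,0,-13,0],[0,0,0,0,0,-13,0],[0,0,0,0,0,-13,0],[0,0,0,0,0,-13,0]])

```text
clock: 4.5
position: [0.5502, 0.1592, 0.2335]
ee_rot: [[0.982, -0.19, -0.004], [-0.19, -0.982, -0.001], [-0.004, 0.001, -1.0]]
contact_force: [0.4, -0.1, -1.9]
width: 0.0172
```

Run:
```python
from h import *
np.set_printoptions(precision=4,suppress=True)
W=np.array(bot.camera_info('wrist')['world_from_camera']);s=bot.observe();print(s['position'],s['ee_rot'],s['contact_force'])
R=s['ee_rot'];p=s['position']
im,d=save('wrist','w3')
for c in ['wrist','scene','top']:
    if c!='wrist': im,d=save(c,c+'3'); W=None
    P=cloud(c,d,W); T=(P-p)@R   # tool coords
    q=T.reshape(-1,3)
    m=(q[:,0]>.035)&(q[:,0]<.1)&(abs(q[:,1])<.02)&(q[:,2]>.06)&(q[:,2]<.12)
    q=q[m]
    print(c,len(q))
    if len(q)>5: print('x',q[:,0].min(),q[:,0].max(),'y-fit',np.polyfit(q[:,0],q[:,1],1),'z-fit',np.polyfit(q[:,0],q[:,2],1),'z',np.percentile(q[:,2],[5,50,95]))
```

```text
[0.5502 0.1592 0.2335] [[ 0.9818 -0.19   -0.0039]
 [-0.19   -0.9818 -0.0005]
 [-0.0038  0.0013 -1.    ]] [ 0.4431 -0.1003 -1.864 ]
wrist 865
x 0.03506967062932097 0.08242754470981363 y-fit [-0.0079 -0.0008] z-fit [0.0555 0.0784] z [0.0799 0.081  0.0866]
scene 71
x 0.03534378405630907 0.07990175443047519 y-fit [ 0.0016 -0.0012] z-fit [0.0814 0.0766] z [0.0779 0.0807 0.0874]
top 64
x 0.03540351448011908 0.08241957685207547 y-fit [-0.0211  0.0025] z-fit [0.0032 0.0797] z [0.0772 0.0796 0.0831]
```

View pics/w3.png

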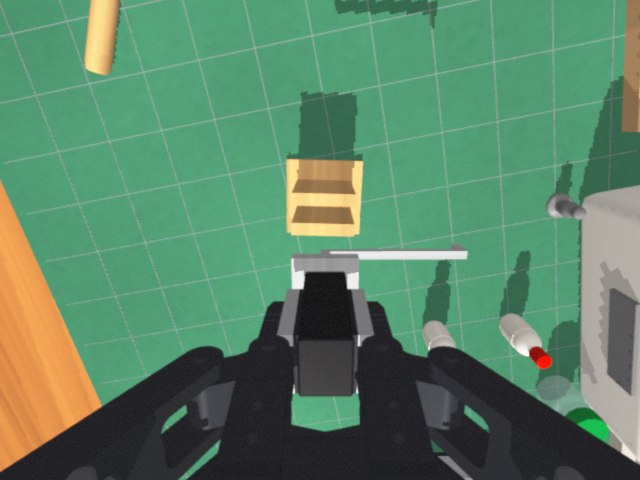

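Emit:
jog_arm(plan=[[0,0,0,-1.2,4,0,0],[0,0,0,-1.2,8,0,0],[0,0,0,-1.2,12.5,0,0],[0,0,0,-1.2,17,0,0],[0,0,0,-1.2,21.5,0,0],[0,0,0,-1.2,26,0,0],[0,0,0,-1.2,30,1,0],[0,0,0,-1.2,33.5,2,0],[0,0,0,-1.2,33.5,3,0],[0,0,0,-1.2,33.5,3,0]])

```text
clock: 5.65
position: [0.4746, -0.1671, 0.2034]
ee_rot: [[0.981, -0.192, -0.004], [-0.192, -0.981, 0.003], [-0.005, -0.002, -1.0]]
contact_force: [-0.8, -0.2, -1.2]
width: 0.0175
```

Emit:
jog_arm(plan=[[0,0,0,0,0,0,0],[0,0,0,0,0,0,0],[0,0,0,0,0,0,0],[0,0,0,0,0,0,0]])

```text
clock: 6.05
position: [0.4764, -0.1665, 0.206]
ee_rot: [[0.982, -0.189, 0.001], [-0.189, -0.982, -0.0], [0.001, 0.0, -1.0]]
contact_force: [-0.1, -0.2, -1.2]
width: 0.017
```

Run:
```python
from h import *
np.set_printoptions(precision=4,suppress=True)
W=np.array(bot.camera_info('wrist')['world_from_camera']);s=bot.observe();print(s['position'],s['ee_rot'],s['contact_force'])
R=s['ee_rot'];p=s['position']
im,d=save('wrist','w4');P=cloud('wrist',d,W);np.savez('w4p.npz',P=P,im=im,p=p,R=R)
rect(P,(.612,-.193),.09,.025,.045)
rect(P,(.612,-.193),.09,.0345,.045)
T=(P-p)@R;q=T.reshape(-1,3)
m=(q[:,0]>.035)&(q[:,0]<.1)&(abs(q[:,1])<.02)&(q[:,2]>.06)&(q[:,2]<.1);q=q[m]
print('hook',q[:,0].max(),np.polyfit(q[:,0],q[:,1],1),np.polyfit(q[:,0],q[:,2],1))
print('weight',[(r['centre'],r['p']) for r in bot.spot_in('wrist','weight')])
```

```text
[ 0.4764 -0.1665  0.206 ] [[ 0.9821 -0.1885  0.0009]
 [-0.1885 -0.9821 -0.0002]
 [ 0.0009  0.0001 -1.    ]] [-0.0753 -0.1546 -1.1823]
0.025 7863 0.03441037819520609 ((612.6048583984375, -192.8127899169922), (44.40776443481445, 133.10311889648438), 79.259033203125)
0.0345 3802 0.03536465964511179 ((643.776611328125, -198.50241088867188), (43.74066925048828, 69.05780792236328), 79.11912536621094)
hook 0.08253048645611545 [-0.0092 -0.0008] [0.0541 0.0785]
weight []
```

View pics/w4.png

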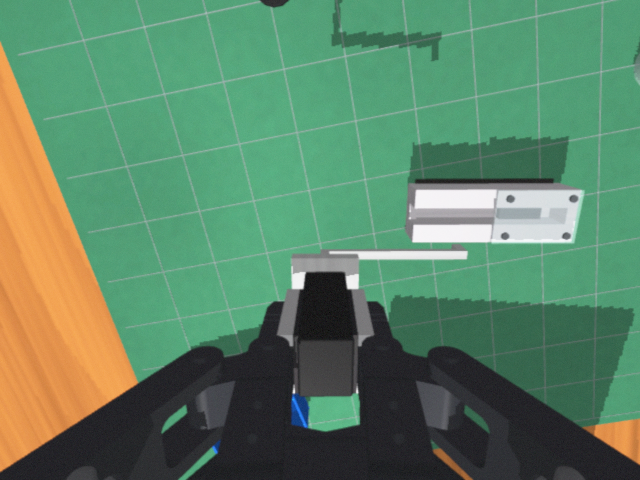

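Run:
```python
from h import *
np.set_printoptions(precision=4,suppress=True)
z=np.load('w4p.npz');P=z['P'];p=z['p'];R=z['R'];im=z['im']
T=((P-p)@R);q=T.reshape(-1,3)
for x0 in (.04,.055,.07,.0775):
    m=(abs(q[:,0]-x0)<.004)&(abs(q[:,1])<.01)&(q[:,2]>.06)&(q[:,2]<.1);a=q[m]
    zt=np.percentile(a[:,2],10);t=a[a[:,2]<zt+.003]
    print('arm',x0,'ztop',np.median(t[:,2]),'y',t[:,1].min(),t[:,1].max(),'all',a[:,1].min(),a[:,1].max(),'n',len(t))
th=np.radians(-10.8);c=np.array([.6126,-.1928]);u=np.array([np.cos(th),np.sin(th)]);v=np.array([-u[1],u[0]])
D=P[...,:2]-c;dx=D@u;dy=D@v;zz=P[...,2]
for xc in (-50,-35,-20,-8):
    m=(abs(dx*1000-xc)<5)&(abs(dy)<.03)
    y=dy[m]*1000;h=zz[m]*1000
    print(xc,[(k,round(float(np.median(h[(y>k)&(y<k+2)])),1)) for k in range(-24,24,2) if ((y>k)&(y<k+2)).any()])
print('disp origin in tool',(np.r_[c,0]-p)@R, 'lip', )
m=(dx>-.068)&(dx<-.05)&(abs(dy)<.005);print([(k,round(float(np.median(zz[m&(dx*1000>k)&(dx*1000<k+2)]))*1000,1)) for k in range(-68,-50,2) if (m&(dx*1000>k)&(dx*1000<k+2)).any()])
crop=im[175:250,400:590,::-1];cv2.imwrite('pics/cr.png',cv2.resize(crop,None,fx=4,fy=4,interpolation=cv2.INTER_CUBIC))
```

```text
arm 0.04 ztop 0.08075652822697177 y -0.0035301070641717276 0.0019166412692605017 all -0.0035301070641717276 0.0019166412692605017 n 131
arm 0.055 ztop 0.08094760009589097 y -0.0035359600537903883 0.001608503338122263 all -0.0035359600537903883 0.001608503338122263 n 132
arm 0.07 ztop 0.08107166132629484 y -0.003618199089179039 0.002146160165732137 all -0.003618199089179039 0.002146160165732137 n 130
arm 0.0775 ztop 0.08090199293097985 y -0.0035735884548238877 0.001993674291689355 all -0.0035735884548238877 0.001993674291689355 n 126
-50 [(-22, 31.0), (-20, 31.4), (-18, 31.4), (-16, 31.1), (-14, 31.4), (-12, 31.5), (-10, 31.0), (-8, 19.0), (-6, 7.1), (-4, 7.2), (-2, 7.2), (0, 7.6), (6, 30.9), (8, 31.1), (10, 31.3), (12, 31.2), (14, 31.6), (16, 31.4), (18, 31.1), (20, 22.2), (22, 2.3)]
-35 [(-24, 30.0), (-22, 31.0), (-20, 31.3), (-18, 30.8), (-16, 31.1), (-14, 31.3), (-12, 31.4), (-10, 31.2), (-8, 19.7), (-6, 6.9), (-4, 7.1), (-2, 7.5), (0, 7.2), (6, 30.9), (8, 31.7), (10, 31.4), (12, 31.5), (14, 31.0), (16, 31.2), (18, 31.3), (20, 22.3), (22, 3.0)]
-20 [(-24, 30.3), (-22, 31.0), (-20, 31.0), (-18, 31.2), (-16, 31.3), (-14, 31.3), (-12, 31.3), (-10, 31.0), (-8, 19.1), (-6, 7.4), (-4, 7.0), (-2, 7.5), (0, 7.6), (6, 31.0), (8, 31.3), (10, 31.1), (12, 31.3), (14, 31.4), (16, 31.3), (18, 31.0), (20, 23.7), (22, 2.5)]
-8 [(-24, 30.1), (-22, 31.0), (-20, 31.4), (-18, 31.4), (-16, 31.1), (-14, 31.4), (-12, 31.4), (-10, 31.1), (-8, 19.4), (-6, 7.1), (-4, 6.9), (-2, 7.4), (0, 7.5), (6, 30.9), (8, 31.5), (10, 31.0), (12, 31.5), (14, 31.1), (16, 31.2), (18, 31.1), (20, 22.2), (22, 2.4)]
disp origin in tool [0.1385 0.0001 0.2061] lip
[(-68, 10.0), (-66, 14.5), (-64, 124.0), (-62, 118.4), (-60, 124.5), (-58, 121.4), (-56, 7.4), (-54, 7.2), (-52, 7.0)]
```

View pics/cr.png

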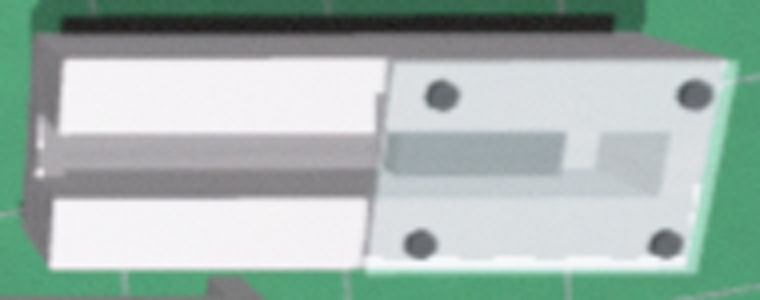

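Run:
```python
from h import *
z=np.load('w4.npz');W=z['W'];c=bot.camera_info('wrist');f=240/np.tan(np.radians(c['vfov'])/2)
th=np.radians(-10.8);R=np.array([[np.cos(th),-np.sin(th),0],[np.sin(th),np.cos(th),0],[0,0,1]])
def pr(p):
    w=R@(np.array(p)/1000)+[.6126,-.1928,0];q=W[:3,:3].T@(w-W[:3,3]);return np.round(((f*q[0]/q[2]+c['cx']-400)*4,(f*q[1]/q[2]+c['cy']-175)*4)).astype(int)
for n,p in dict(coverF_l=(-2,-22,36),coverB=(66,22,36),back0=(58,0,8),back0m=(58,-7,8),backtop=(58,-7,32),far45=(45,-2,15),far50=(50,-2,15),near9=(9,-2,15),near14=(14,-2,15),wy3=(30,3,15),wym7=(30,-7,15),lip=(-60,0,14)).items(): print(n,pr(p))
```

```text
coverF_l [368 272]
coverB [743  58]
back0 [603 135]
back0m [597 166]
backtop [663 195]
far45 [559 152]
far50 [582 152]
near9 [391 152]
near14 [414 152]
wy3 [492 129]
wym7 [485 174]
lip [ 68 142]
```

Emit:
jog_arm(plan=[[0,0,0,2.3,0.3,0,0],[0,0,0,2.3,0.3,2.5,0],[0,0,0,2.3,0.3,5,0],[0,0,0,2.3,0.3,6.5,0],[0,0,0,2.3,0.3,6.5,0],[0,0,0,2.3,0.3,6.5,0],[0,0,0,2.3,0.3,6.5,0],[0,0,0,2.3,0.3,6.5,0]])

```text
clock: 6.95
position: [0.4988, -0.1749, 0.1418]
ee_rot: [[0.982, -0.19, 0.002], [-0.19, -0.982, -0.001], [0.002, 0.001, -1.0]]
contact_force: [-0.1, -0.4, 0.1]
width: 0.0173
```

```bash
cat > rep.py <<'E'
from h import *
np.set_printoptions(precision=4,suppress=True)
W=np.array(bot.camera_info('wrist')['world_from_camera']);s=bot.observe();p=s['position'];R=s['ee_rot']
im,d=save('wrist','last');P=cloud('wrist',d,W)
th=np.radians(-10.8);c=np.array([.6126,-.1928,0]);Q=np.array([[np.cos(th),-np.sin(th),0],[np.sin(th),np.cos(th),0],[0,0,1]])
tip=p+R@np.array([.080,-.0009,.0932])
print('clock',s['clock'],'tcp',p,'yaw',np.degrees(np.arctan2(R[1,0],R[0,0])),'Rz',R[:,2],'\ntip disp mm',(Q.T@(tip-c))*1000,'F disp',Q.T@s['contact_force'])
D=((P-c)@Q).reshape(-1,3)*1000
o=(Q.T@(p-c))*1000
for x0 in (40,60,75):
    m=(abs(D[:,0]-o[0]-x0)<5)&(abs(D[:,1]-o[1])<8)&(abs(o[2]-80.5-D[:,2])<6);a=D[m]
    if len(a)>5: print('arm',x0,'y',a[:,1].min(),a[:,1].max(),'ztop',np.median(a[:,2]))
for x0 in (-50,-30,-10):
    m=(abs(D[:,0]-x0)<4)&(abs(D[:,1])<20)&(abs(D[:,2]-31.3)<1.5);a=D[m];y=a[:,1]
    if len(y)>5: print('walls',x0,y[y<0].max() if (y<0).any() else 0,y[y>0].min() if (y>0).any() else 0)
E
python3 rep.py
```

```text
clock 6.95 tcp [ 0.4988 -0.1749  0.1418] yaw -10.94226336512485 Rz [ 0.0022 -0.001  -1.    ] 
tip disp mm [-34.923   -3.0587  48.7432] F disp [-0.0444 -0.3884  0.0973]
arm 40 y -5.780212409212319 -0.19220194476926367 ztop 60.94954212335196
arm 60 y -5.83860940314774 -0.349844290040252 ztop 60.80823671270841
arm 75 y -5.689078195552177 -0.4267769697826575 ztop 60.91121762773866
walls -50 -6.803162139474081 6.577108888337985
walls -30 -6.599283239211378 6.549609801244397
walls -10 -6.994173822876818 7.072973684833094
```

View pics/last.png

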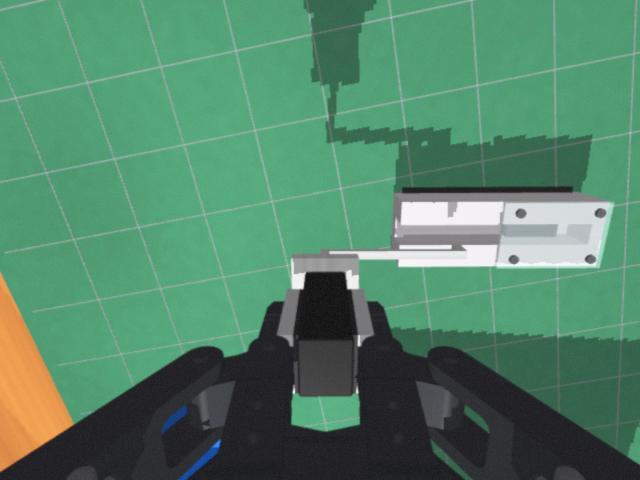

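Emit:
jog_arm(plan=[[0,0,0,0,-0.1,1,0],[0,0,0,0,-0.1,2,0],[0,0,0,0,-0.1,3,0],[0,0,0,0,-0.1,3.5,0],[0,0,0,0,-0.1,3.7,0],[0,0,0,0,-0.1,3.7,0],[0,0,0,0,-0.1,3.7,0]])

```text
clock: 7.7
position: [0.4985, -0.1737, 0.1037]
ee_rot: [[0.982, -0.19, 0.0], [-0.19, -0.982, -0.0], [0.0, 0.0, -1.0]]
contact_force: [0.0, 0.1, -0.7]
width: 0.0171
```

Emit:
jog_arm(plan=[[0,0,0,0,0,0.1,0],[0,0,0,0,0,0.2,0],[0,0,0,0,0,0.2,0],[0,0,0,0,0,0.2,0]])

```text
clock: 8.1
position: [0.4983, -0.1736, 0.1017]
ee_rot: [[0.982, -0.19, 0.0], [-0.19, -0.982, 0.0], [0.0, -0.0, -1.0]]
contact_force: [0.8, 0.9, -0.6]
width: 0.0173
```

Emit:
jog_arm(plan=[[0,0,0,0,0,0.05,0],[0,0,0,0,0,0.05,0],[0,0,0,0,0,0.1,0],[0,0,0,0,0,0.1,0],[0,0,0,0,0,0.1,0]])

```text
clock: 8.6
position: [0.4982, -0.1736, 0.1008]
ee_rot: [[0.982, -0.19, 0.0], [-0.19, -0.982, -0.0], [0.0, 0.0, -1.0]]
contact_force: [-1.1, -0.1, 2.0]
width: 0.0175
```

Emit:
jog_arm(plan=[[0,0,0,0,0,0.05,0],[0,0,0,0,0,0.05,0],[0,0,0,0,0,0.05,0]])

```text
clock: 8.9
position: [0.4981, -0.1736, 0.1005]
ee_rot: [[0.982, -0.19, -0.0], [-0.19, -0.982, -0.0], [-0.0, 0.0, -1.0]]
contact_force: [-2.6, 0.2, 5.1]
width: 0.0174
```

Emit:
jog_arm(plan=[[0,0,0,0,0,-0.5,0],[0,0,0,0,0,-1,0],[0,0,0,0,0,-1,0],[0,0,0,0,0,-1,0],[0,0,0,0,0,-1,0]])

```text
clock: 9.4
position: [0.4981, -0.1735, 0.1098]
ee_rot: [[0.982, -0.19, -0.0], [-0.19, -0.982, 0.0], [-0.0, -0.0, -1.0]]
contact_force: [-0.1, 0.3, -0.7]
width: 0.0172
```

```bash
sed -i 's/\.0932\]/.0932]/' rep.py; python3 rep.py
```

```text
clock 9.4 tcp [ 0.4981 -0.1735  0.1098] yaw -10.948771549687327 Rz [-0.0003  0.0003 -1.    ] 
tip disp mm [-36.1184  -1.743   16.6182] F disp [-0.192   0.2974 -0.7208]
arm 40 y -4.4878282512209156 0.9865539424157993 ztop 28.954894297442607
arm 60 y -10.436844268435715 0.9766183703204705 ztop 29.076183391709616
arm 75 y -10.37088013430267 0.9880725622685345 ztop 29.044707899099713
walls -50 -0.4635353609664187 0.1271940505143144
walls -30 -7.00362270299649 6.585642848490468
walls -10 -6.799630846895518 6.709335433037431
```

Emit:
jog_arm(plan=[[0,0,0,0,0,-0.05,0],[0,0,0,0.8,0,-0.05,0],[0,0,0,1.6,0,-0.05,0],[0,0,0,2.4,0,-0.05,0],[0,0,0,3.2,0,-0.05,0],[0,0,0,4,0,-0.05,0],[0,0,0,4,0,-0.05,0],[0,0,0,4,0,-0.05,0]])

```text
clock: 10.25
position: [0.5375, -0.181, 0.1104]
ee_rot: [[0.982, -0.19, -0.001], [-0.19, -0.982, 0.0], [-0.001, -0.0, -1.0]]
contact_force: [-0.3, 0.0, -1.1]
width: 0.0174
```

```bash
python3 rep.py
```

```text
clock 10.25 tcp [ 0.5375 -0.181   0.1104] yaw -10.935167263700109 Rz [-0.0007  0.0004 -1.    ] 
tip disp mm [ 3.954  -1.7927 17.092 ] F disp [-0.3012 -0.0438 -1.124 ]
arm 40 y -10.505893866053752 0.8981080387987468 ztop 29.771702600767114
arm 60 y -10.508893516024763 0.8912342270020542 ztop 29.47975158508698
arm 75 y -10.522323450108328 5.39175982502123 ztop 34.55916686299468
walls -50 -0.06767287678886239 0.03245903606801075
walls -30 -0.09580070291687998 0.11534271762806002
walls -10 -0.20058126903986245 0.33775758947685236
```

Emit:
jog_arm(plan=[[0,0,0,0.8,0,0,0],[0,0,0,1.6,0,0,0],[0,0,0,2.4,0,0,0],[0,0,0,3.2,0,0,0],[0,0,0,4,0,0,0],[0,0,0,4.5,0,0,0],[0,0,0,4.9,0,0,0],[0,0,0,4.9,0,0,0],[0,0,0,4.9,0,0,0]])

```text
clock: 11.2
position: [0.5853, -0.1903, 0.1104]
ee_rot: [[0.982, -0.19, -0.001], [-0.19, -0.982, 0.0], [-0.001, -0.0, -1.0]]
contact_force: [-0.5, -0.8, -1.3]
width: 0.0177
```

```bash
python3 rep.py; python3 -c "
import cv2;i=cv2.imread('pics/last.png')[190:290,380:640];cv2.imwrite('pics/z.png',cv2.resize(i,None,fx=3,fy=3,interpolation=cv2.INTER_CUBIC))"
```

```text
clock 11.2 tcp [ 0.5853 -0.1903  0.1104] yaw -10.945300423633146 Rz [-0.0006  0.0003 -1.    ] 
tip disp mm [52.6983 -1.9547 17.1604] F disp [-0.3652 -0.8689 -1.2519]
arm 40 y -10.647470759999107 5.275806346387256 ztop 35.19362658012687
arm 60 y -10.653123571639185 5.2953396630559 ztop 35.18895845161012
arm 75 y -10.647335912973853 5.309556148830915 ztop 35.19404219381842
walls -50 -6.800360815639641 6.68090203636085
walls -30 0 0.0473247333870226
walls -10 -0.23092806052505052 0.3319705463874924
```

View pics/z.png

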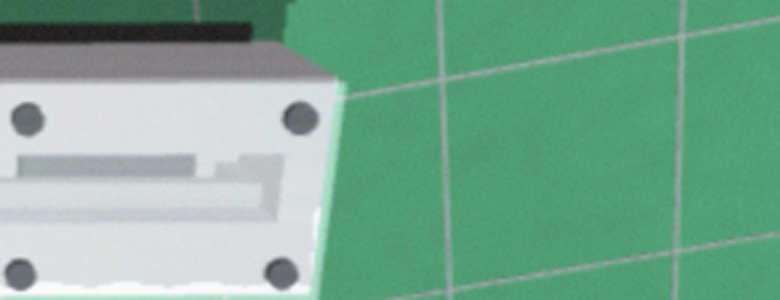

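Emit:
jog_arm(plan=[[0,0,0,0,0,0.2,0],[0,0,0,0,0,0.3,0],[0,0,0,0,0,0.4,0],[0,0,0,0,0,0.4,0]])

```text
clock: 11.65
position: [0.5854, -0.1904, 0.1064]
ee_rot: [[0.982, -0.19, -0.0], [-0.19, -0.982, 0.0], [-0.0, -0.0, -1.0]]
contact_force: [-0.1, 0.3, -0.7]
width: 0.0173
```

Emit:
jog_arm(plan=[[0,0,0,0,0,0.2,0],[0,0,0,0,0,0.3,0],[0,0,0,0,0,0.4,0],[0,0,0,0,0,0.4,0],[0,0,0,0,0,0.4,0]])

```text
clock: 12.15
position: [0.5856, -0.1904, 0.1025]
ee_rot: [[0.982, -0.19, -0.0], [-0.19, -0.982, 0.0], [-0.0, -0.0, -1.0]]
contact_force: [0.3, -0.3, -1.8]
width: 0.0171
```

Emit:
jog_arm(plan=[[0,0,0,-0.1,0,0,0],[0,0,0,-0.2,0,0,0],[0,0,0,-0.3,0,0,0],[0,0,0,-0.4,0,0,0],[0,0,0,-0.5,0,0,0],[0,0,0,-0.6,0,0,0],[0,0,0,-0.7,0,0,0],[0,0,0,-0.8,0,0,0]])

```text
clock: 12.95
position: [0.5794, -0.1894, 0.1033]
ee_rot: [[0.982, -0.19, 0.004], [-0.19, -0.982, -0.001], [0.004, 0.0, -1.0]]
contact_force: [5.6, -0.5, -2.1]
width: 0.0177
```

Emit:
jog_arm(plan=[[0,0,0,-0.1,0,0,0],[0,0,0,-0.2,0,0,0],[0,0,0,-0.3,0,0,0],[0,0,0,-0.4,0,0,0],[0,0,0,-0.5,0,0,0],[0,0,0,-0.6,0,0,0],[0,0,0,-0.7,0,0,0],[0,0,0,-0.8,0,0,0]])

```text
clock: 13.75
position: [0.5697, -0.1874, 0.1025]
ee_rot: [[0.982, -0.19, -0.0], [-0.19, -0.982, 0.0], [-0.0, -0.0, -1.0]]
contact_force: [4.0, -0.9, -1.7]
width: 0.0173
```

```bash
python3 rep.py
```

```text
clock 13.75 tcp [ 0.5697 -0.1874  0.1025] yaw -10.947072329827817 Rz [-0.0002  0.0001 -1.    ] 
tip disp mm [36.8716 -2.0508  9.2806] F disp [ 4.0979 -0.1092 -1.6923]
arm 40 y -7.9879106726040945 0.6023751180565593 ztop 21.45357678892987
walls -50 0 6.736601903577093
walls -30 0 6.716706862824388
walls -10 -6.859791725677808 6.709409427067483
```

Emit:
jog_arm(plan=[[0,0,0,-0.15,0,0,0],[0,0,0,-0.3,0,0,0],[0,0,0,-0.45,0,0,0],[0,0,0,-0.6,0,0,0],[0,0,0,-0.75,0,0,0],[0,0,0,-0.9,0,0,0],[0,0,0,-1.05,0,0,0],[0,0,0,-1.2,0,0,0],[0,0,0,-1.35,0,0,0],[0,0,0,-1.5,0,0,0]])

```text
clock: 14.8
position: [0.555, -0.1846, 0.1025]
ee_rot: [[0.982, -0.19, -0.0], [-0.19, -0.982, 0.0], [-0.0, -0.0, -1.0]]
contact_force: [3.5, -0.5, -0.9]
width: 0.017
```

Emit:
jog_arm(plan=[[0,0,0,-0.15,0,0,0],[0,0,0,-0.3,0,0,0],[0,0,0,-0.45,0,0,0],[0,0,0,-0.6,0,0,0],[0,0,0,-0.75,0,0,0],[0,0,0,-0.9,0,0,0],[0,0,0,-1.05,0,0,0],[0,0,0,-1.2,0,0,0],[0,0,0,-1.35,0,0,0],[0,0,0,-1.5,0,0,0]])

```text
clock: 15.8
position: [0.5385, -0.1808, 0.1019]
ee_rot: [[0.982, -0.19, -0.004], [-0.19, -0.982, 0.002], [-0.004, -0.001, -1.0]]
contact_force: [-0.5, -0.1, -1.2]
width: 0.0173
```

Emit:
jog_arm(plan=[[0,0,0,-0.15,0,0,0],[0,0,0,-0.3,0,0,0],[0,0,0,-0.45,0,0,0],[0,0,0,-0.6,0,0,0],[0,0,0,-0.75,0,0,0],[0,0,0,-0.9,0,0,0],[0,0,0,-1.05,0,0,0],[0,0,0,-1.2,0,0,0],[0,0,0,-1.35,0,0,0],[0,0,0,-1.5,0,0,0]])

```text
clock: 16.8
position: [0.5256, -0.1788, 0.1026]
ee_rot: [[0.982, -0.19, 0.0], [-0.19, -0.982, 0.0], [0.0, -0.0, -1.0]]
contact_force: [-0.3, -0.8, -1.1]
width: 0.017
```

```bash
python3 rep.py
```

```text
clock 16.8 tcp [ 0.5256 -0.1788  0.1026] yaw -10.948001623770708 Rz [ 0.0001  0.0001 -1.    ] 
tip disp mm [-8.0548 -1.8794  9.381 ] F disp [-0.1833 -0.8335 -1.0675]
arm 40 y -7.909174324341849 0.829448675401635 ztop 21.668747902974545
arm 60 y -7.878328189429393 0.8337870420809287 ztop 21.536427912744905
arm 75 y -7.947892888867549 0.8091434709503045 ztop 21.549994409272465
walls -50 -6.9398459782058 6.663547310822082
walls -30 -6.822746474582767 6.648260707494365
walls -10 -6.933135204999685 6.617197445525972
```

Emit:
jog_arm(plan=[[0,0,0,-0.15,0,0,0],[0,0,0,-0.3,0,0,0],[0,0,0,-0.45,0,0,0],[0,0,0,-0.6,0,0,0],[0,0,0,-0.75,0,0,0],[0,0,0,-0.9,0,0,0],[0,0,0,-1.0,0,0,0],[0,0,0,-1.1,0,0,0],[0,0,0,-1.2,0,0,0],[0,0,0,-1.2,0,0,0]])

```text
clock: 17.85
position: [0.5138, -0.1765, 0.1026]
ee_rot: [[0.982, -0.19, -0.0], [-0.19, -0.982, 0.0], [-0.0, -0.0, -1.0]]
contact_force: [0.9, -0.5, -1.5]
width: 0.0174
```

Emit:
jog_arm(plan=[[0,0,0,-0.05,0,0,0],[0,0,0,-0.1,0,0,0],[0,0,0,-0.1,0,0,0],[0,0,0,-0.1,0,0,0]])

```text
clock: 18.25
position: [0.5129, -0.1763, 0.1025]
ee_rot: [[0.982, -0.19, -0.0], [-0.19, -0.982, 0.0], [-0.0, -0.0, -1.0]]
contact_force: [-0.0, -0.3, -1.3]
width: 0.0172
```

Emit:
jog_arm(plan=[[0,0,0,-0.05,0,0,0],[0,0,0,-0.05,0,0,0],[0,0,0,-0.05,0,0,0]])

```text
clock: 18.55
position: [0.5126, -0.1763, 0.1026]
ee_rot: [[0.982, -0.19, 0.0], [-0.19, -0.982, 0.0], [0.0, -0.0, -1.0]]
contact_force: [0.1, -0.5, -0.8]
width: 0.0175
```

```bash
python3 rep.py; python3 -c "
import cv2;i=cv2.imread('pics/last.png')[190:290,380:640];cv2.imwrite('pics/z2.png',cv2.resize(i,None,fx=3,fy=3,interpolation=cv2.INTER_CUBIC))"
```

```text
clock 18.55 tcp [ 0.5126 -0.1763  0.1026] yaw -10.95081449338965 Rz [ 0.0003  0.     -1.    ] 
tip disp mm [-21.3135  -1.8445   9.4035] F disp [ 0.1726 -0.4864 -0.7707]
arm 40 y -10.355950228986654 1.0059107147796926 ztop 21.749720487159202
arm 60 y -7.952126004261743 0.8853400623073864 ztop 21.605276374721846
arm 75 y -8.093787087702973 0.8496192941504245 ztop 21.65987486459475
walls -50 -6.849694445301475 6.8305454544606095
walls -30 -6.876006580619637 6.636425756065879
walls -10 -6.905694051086763 6.607017642891416
```

View pics/z2.png

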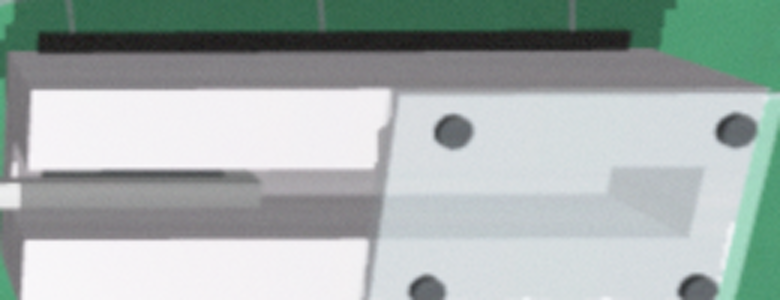

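Emit:
jog_arm(plan=[[0,0,0,-0.05,0,0,0],[0,0,0,-0.05,0,0,0],[0,0,0,-0.05,0,0,0]])

```text
clock: 18.9
position: [0.5124, -0.1764, 0.1027]
ee_rot: [[0.982, -0.19, 0.001], [-0.19, -0.982, -0.0], [0.001, 0.0, -1.0]]
contact_force: [0.8, 0.4, -1.0]
width: 0.0172
```

Emit:
jog_arm(plan=[[0,0,0,-0.05,0,0,0],[0,0,0,-0.05,0,0,0],[0,0,0,-0.05,0,0,0]])

```text
clock: 19.2
position: [0.5122, -0.1764, 0.1028]
ee_rot: [[0.982, -0.19, 0.002], [-0.19, -0.982, -0.0], [0.002, 0.0, -1.0]]
contact_force: [2.4, 0.2, -0.8]
width: 0.0174
```

Emit:
jog_arm(plan=[[0,0,0,-0.05,0,0,0],[0,0,0,-0.05,0,0,0],[0,0,0,-0.05,0,0,0]])

```text
clock: 19.5
position: [0.5118, -0.1763, 0.1029]
ee_rot: [[0.982, -0.19, 0.002], [-0.19, -0.982, -0.001], [0.002, 0.0, -1.0]]
contact_force: [4.3, -0.9, -1.1]
width: 0.017
```

Emit:
jog_arm(plan=[[0,0,0,0.2,0,0,0],[0,0,0,0.5,0,0,0],[0,0,0,0.5,0,0,0],[0,0,0,0.5,0,-1,0],[0,0,0,0.5,0,-3,0],[0,0,0,0.5,0,-6,0],[0,0,0,0.5,0,-10,0],[0,0,0,0.5,0,-13,0],[0,0,0,0.5,0,-13,0],[0,0,0,0.5,0,-13,0]])

```text
clock: 20.5
position: [0.5155, -0.1768, 0.2333]
ee_rot: [[0.982, -0.19, 0.0], [-0.19, -0.982, -0.0], [0.0, 0.0, -1.0]]
contact_force: [-0.9, 0.1, -1.2]
width: 0.0172
```

Emit:
jog_arm(plan=[[0,0,0,0,-3,0,0],[0,0,0,0,-5,0,0],[0,0,0,0,-5,0,0],[0,0,0,0,-5,0,0],[0,0,0,0,-5,0,0]])

```text
clock: 21.0
position: [0.5248, -0.1284, 0.2317]
ee_rot: [[0.982, -0.19, -0.002], [-0.19, -0.982, 0.0], [-0.002, 0.0, -1.0]]
contact_force: [0.6, -0.2, 0.2]
width: 0.0174
```

```bash
python3 rep.py
python3 - <<'E'
from h import *
np.set_printoptions(precision=1,suppress=True)
W=np.array(bot.camera_info('wrist')['world_from_camera']);im,d=bot.get_image('wrist');P=cloud('wrist',d,W)
th=np.radians(-10.8);Q=np.array([[np.cos(th),-np.sin(th),0],[np.sin(th),np.cos(th),0],[0,0,1]])
D=(P-[.6126,-.1928,0])@Q*1000
for k in range(-68,-2,2):
    m=(abs(D[...,0]-k)<1)&(abs(D[...,1]+2)<3)&(D[...,2]<30)
    if m.any(): print(k,round(float(np.median(D[m][:,2])),1),np.median(im[m],0),end='; ')
E
```

```text
clock 21.0 tcp [ 0.5248 -0.1284  0.2317] yaw -10.964430451450378 Rz [-0.0019  0.0001 -1.    ] 
tip disp mm [-18.4877  47.4627 138.3371] F disp [ 0.6451 -0.0322  0.1612]
arm 40 y 44.709071909905674 50.219377474427276 ztop 150.68091705565445
arm 60 y 44.705175520810315 50.501645460571346 ztop 150.50263959879368
arm 75 y 44.90196386273062 50.37562987461675 ztop 150.45023269666447
walls -50 -6.737326430873107 9.353463707811914
walls -30 -6.89570334025283 9.411883160475035
walls -10 -6.945623716565568 9.149970374047804
-68 -0.1 [ 91. 161. 122.]; -66 -0.4 [130. 157. 141.];
```

View pics/last.png

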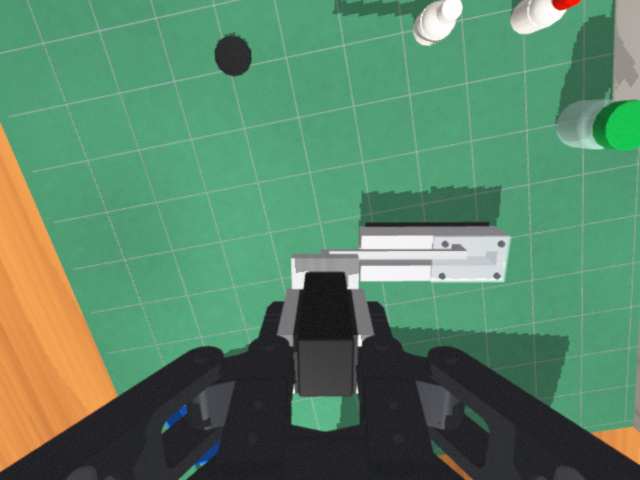

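Emit:
jog_arm(plan=[[0,0,0,-1,-4,0,0],[0,0,0,-2,-8,0,0],[0,0,0,-2.8,-11,0,0],[0,0,0,-2.8,-11,0,0],[0,0,0,-2.8,-11,0,0],[0,0,0,-2.8,-11,0,0]])

```text
clock: 21.7
position: [0.519, -0.0157, 0.2326]
ee_rot: [[0.982, -0.191, 0.0], [-0.191, -0.982, -0.001], [0.0, 0.001, -1.0]]
contact_force: [-0.3, 0.0, -1.2]
width: 0.0173
```

```bash
cat > wt.py <<'E'
from h import *
np.set_printoptions(precision=0,suppress=True)
th=np.radians(-10.8);Q=np.array([[np.cos(th),-np.sin(th),0],[np.sin(th),np.cos(th),0],[0,0,1]])
for c in ['wrist','top','scene']:
    W=np.array(bot.camera_info(c)['world_from_camera']);im,d=save(c,'wt_'+c);P=cloud(c,d,W)
    D=(P-[.6126,-.1928,0])@Q*1000
    print('\n',c)
    for k in range(-66,-4,3):
        m=(abs(D[...,0]-k)<1.5)&(abs(D[...,1]+1)<6)&(D[...,2]<28)&(D[...,2]>3)
        if m.any(): print(k,round(float(np.median(D[m][:,2])),1),round(float(im[m].mean())),end='; ')
E
python3 wt.py
```

```text
wrist
-33 13.6 185; -30 13.7 185; -27 13.7 170; -24 13.2 180; -21 13.2 156; -18 14.7 94; 
 top

 scene
-66 24.0 143; -63 24.3 137; -54 25.3 144; -48 25.5 138; -45 26.6 134; -42 23.3 140; -36 22.0 210; -33 23.4 145; -27 26.9 139; -24 25.3 139; -15 24.8 140; -9 24.9 167;
```

Emit:
jog_arm(plan=[[0,0,0,0,-4,0,0],[0,0,0,0,-8,0,0],[0,0,0,0,-12,0,0],[0,0,0,0,-15,0,0],[0,0,0,0,-17.8,0,0],[0,0,0,0,-17.8,0,0],[0,0,0,0,-17.8,0,0],[0,0,0,0,-17.8,0,0]])

```text
clock: 22.65
position: [0.5525, 0.1589, 0.2324]
ee_rot: [[0.982, -0.191, -0.001], [-0.191, -0.982, -0.001], [-0.0, 0.001, -1.0]]
contact_force: [-0.3, 0.1, -1.3]
width: 0.0172
```

```bash
python3 wt.py
python3 - <<'E'
from h import *
np.set_printoptions(precision=4,suppress=True)
W=np.array(bot.camera_info('wrist')['world_from_camera']);s=bot.observe();p=s['position'];R=s['ee_rot'];print(p,R)
im,d=save('wrist','w9');P=cloud('wrist',d,W)
rect(P,(.55,.16),.06,.066,.0735)
q=((P-p)@R).reshape(-1,3)
for x0 in (.04,.055,.07):
    m=(abs(q[:,0]-x0)<.004)&(abs(q[:,1])<.01)&(q[:,2]>.06)&(q[:,2]<.1);a=q[m]
    print(x0,np.median(a[:,2]),a[:,1].min(),a[:,1].max())
m=(q[:,0]>.06)&(q[:,0]<.1)&(abs(q[:,1])<.01)&(q[:,2]>.06)&(q[:,2]<.1);print(q[m][:,0].max())
E
python3 - <<'E'
import cv2,numpy as np
i=cv2.imread('pics/wt_top.png')[200:280,385:445];j=cv2.imread('pics/wt_wrist.png')
cv2.imwrite('pics/f.png',np.hstack([cv2.resize(i,(450,600),interpolation=cv2.INTER_CUBIC),cv2.resize(j,(350,262)) if 0 else cv2.copyMakeBorder(cv2.resize(j,(350,262)),0,338,0,0,cv2.BORDER_CONSTANT)]))
E
```

```text
wrist

 top
-66 6.5 99; -63 13.9 117; -60 14.2 99; -57 14.4 68; -54 15.5 59; -51 15.7 59; -48 15.0 60; -45 15.8 63; -42 15.4 66; -39 17.0 57; -36 15.3 56; -33 16.0 60; -30 15.8 66; -27 16.6 57; -24 15.8 76; -21 9.3 111; -18 8.9 116; -15 9.3 119; -12 9.2 114; -9 8.7 115; -6 9.1 113; 
 scene
-66 27.2 248; -63 27.8 133; -57 25.2 211; -45 21.7 175; -42 25.3 144; -39 25.3 143; -33 23.4 146; -9 22.9 195; [0.5526 0.159  0.2327] [[ 0.9815 -0.1916 -0.    ]
 [-0.1916 -0.9815 -0.0002]
 [ 0.      0.0002 -1.    ]]
0.066 1741 0.07021353170659728 ((548.6527099609375, 163.28143310546875), (34.5313606262207, 49.654075622558594), 77.43589782714844)
0.04 0.08089638945095161 -0.0038263169655790557 0.001744873385228832
0.055 0.08104729854635367 -0.00356493745747591 0.0017182618352957803
0.07 0.0811075168853081 -0.0036124595856266094 0.0017312538168744692
0.08227164940430573
```

Emit:
jog_arm(plan=[[0,0,0.25,-0.3,-0.25,0,0],[0,0,0.25,-0.3,-0.25,2,0],[0,0,0.25,-0.3,-0.25,4,0],[0,0,0.25,-0.3,-0.25,5,0],[0,0,0.25,-0.3,-0.25,5,0],[0,0,0.25,-0.3,-0.25,5,0],[0,0,0.25,-0.3,-0.25,6,0],[0,0,0.25,-0.3,-0.25,7,0],[0,0,0.25,-0.3,-0.25,8,0],[0,0,0.25,-0.3,-0.25,8,0]])

```text
clock: 23.85
position: [0.5488, 0.163, 0.1506]
ee_rot: [[0.977, -0.211, -0.004], [-0.211, -0.977, -0.001], [-0.004, 0.001, -1.0]]
contact_force: [-0.4, 0.6, -0.1]
width: 0.0175
```

Emit:
jog_arm(plan=[[0,0,0,0,0,1,0],[0,0,0,0,0,2,0],[0,0,0,0,0,3,0],[0,0,0,0,0,4,0],[0,0,0,0,0,4.1,0],[0,0,0,0,0,4.1,0],[0,0,0,0,0,4.1,0]])

```text
clock: 24.55
position: [0.5505, 0.1633, 0.1119]
ee_rot: [[0.977, -0.211, 0.001], [-0.211, -0.977, 0.0], [0.001, -0.0, -1.0]]
contact_force: [0.1, -0.6, -0.4]
width: 0.0174
```

Emit:
jog_arm(plan=[[0,0,0,0,0,0.2,0],[0,0,0,0,0,0.4,0],[0,0,0,0,0,0.4,0],[0,0,0,0,0,0.4,0]])

```text
clock: 24.95
position: [0.5501, 0.1632, 0.1076]
ee_rot: [[0.977, -0.211, 0.0], [-0.211, -0.977, 0.0], [0.0, -0.0, -1.0]]
contact_force: [0.3, -0.4, -0.4]
width: 0.0169
```

Emit:
jog_arm(plan=[[0,0,0,0,0,0.05,0],[0,0,0,0,0,0.1,0],[0,0,0,0,0,0.1,0],[0,0,0,0,0,0.1,0]])

```text
clock: 25.35
position: [0.5502, 0.1633, 0.1072]
ee_rot: [[0.977, -0.211, 0.001], [-0.211, -0.977, 0.0], [0.001, -0.0, -1.0]]
contact_force: [-1.0, -0.3, 5.6]
width: 0.0169
```

Seated (contact felt at the same height as at pick-up). Release and rise.

Emit:
jog_arm(plan=[[0,0,0,0,0,-0.05,0.3],[0,0,0,0,0,-0.05,0.6],[0,0,0,0,0,-0.05,0.6],[0,0,0,0,0,-0.05,0.6],[0,0,0,0,0,-0.05,0.6],[0,0,0,0,0,-0.05,0.6],[0,0,0,0,0,-0.05,0.6]])

```text
clock: 26.05
position: [0.5501, 0.1633, 0.107]
ee_rot: [[0.977, -0.211, -0.0], [-0.211, -0.977, 0.0], [-0.0, -0.0, -1.0]]
contact_force: [0.3, 0.2, -0.4]
width: 0.0511
```

Emit:
jog_arm(plan=[[0,0,0,0,0,-2,0.6],[0,0,0,0,0,-4,0.6],[0,0,0,0,0,-8,0.6],[0,0,0,0,0,-12,0.8],[0,0,0,-3.4,-3.4,-16,1],[0,0,0,-3.4,-3.4,-16,1],[0,0,0,-3.4,-3.4,-16,1],[0,0,0,-3.4,-3.4,-16,1],[0,0,0,-3.4,-3.4,-16,1]])

```text
clock: 26.95
position: [0.5237, 0.2027, 0.2651]
ee_rot: [[0.977, -0.212, -0.003], [-0.212, -0.977, -0.001], [-0.003, 0.002, -1.0]]
contact_force: [-0.0, 0.5, 0.6]
width: 0.0856
```

```bash
python3 wt.py
python3 - <<'E'
from h import *
W=np.array(bot.camera_info('wrist')['world_from_camera']);s=bot.observe();print('\n',s['position'],s['width'],s['clock'])
im,d=save('wrist','w10');P=cloud('wrist',d,W)
for lo,hi in [(.129,.137),(.066,.0735),(.0745,.082)]: rect(P,(.551,.16),.06,lo,hi)
i=cv2.imread('pics/wt_top.png')[200:280,385:445];j=cv2.imread('pics/w10.png')[120:380,180:560]
j=cv2.resize(j,(400,274));cv2.imwrite('pics/f.png',np.hstack([cv2.resize(i,(390,520),interpolation=cv2.INTER_CUBIC),cv2.copyMakeBorder(j,0,246,0,0,cv2.BORDER_CONSTANT)]))
E
```

```text
wrist

 top
-66 9.4 103; -63 14.9 122; -60 15.8 111; -57 16.0 71; -54 15.4 60; -51 15.4 60; -48 16.4 62; -45 16.3 65; -42 16.5 68; -39 16.0 60; -36 16.2 59; -33 14.9 64; -30 15.4 63; -27 14.9 60; -24 15.0 73; -21 12.1 105; -18 6.7 118; -15 8.6 119; -12 9.4 120; -9 9.2 118; -6 7.9 118; 
 scene
-66 26.8 140; -60 25.8 140; -57 28.0 137; -54 27.6 135; -51 23.8 143; -48 25.5 136; -45 27.8 135; -27 24.9 141; -15 27.4 134; -12 26.9 139; -9 22.2 195; 
 [0.52402323 0.20283281 0.26562581] 0.08539472378546523 27.1
0.129 682 0.13111299237186608 ((550.5755615234375, 164.3067626953125), (22.377466201782227, 17.960176467895508), 79.02288818359375)
0.066 525 0.07014571796348201 ((548.644287109375, 164.05722045898438), (35.281402587890625, 49.95048141479492), 77.68273162841797)
0.0745 575 0.07624633783480772 ((550.7509155273438, 164.66339111328125), (34.148284912109375, 29.987348556518555), 78.88404083251953)
```

View pics/f.png

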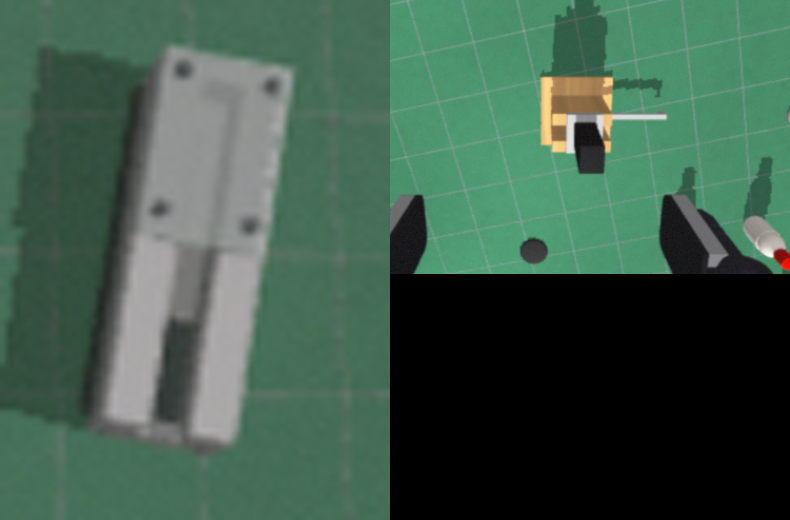

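```bash
python3 -c "
from plant import bot
print(bot.close_job())"
```

```text
the job is handed in; nothing more can be done
None
```

The weight now lies flat against the stop, and the pick hangs back in its stand. I handed the job in at about 27 s of the allowed 64 s.

**What I did:**
- **Shank:** I gripped the handle across its x faces. The images put the tip about 57 mm below the origin, and touching the channel floor with about 5 N gave the tip height to within a millimetre.
- **Drag:** I reached in about 9 mm above the channel floor and lowered the hook behind the weight. The drag took about 4 to 5 N past the leaf and almost nothing after that. At the stop the force rose again to about 4 N with the tip at -21.7 mm, where -21.5 mm was expected.
- **Return:** I backed the hook off, lifted it out and hung the pick back.

**Last checks:**
- **Weight:** The top camera shows it lying flat from about x -59 to -23 mm in the dispenser. That view cannot prove the 2 mm gap limit at the stop; the contact force there is the better evidence.
- **Pick:** Its collar sits on the plate tops at the same height as before, about 2 mm from the middle along the plates and 1 mm across. It stands upright.
- **Gripper and bystanders:** The gripper is open and clear of everything. I felt no unexpected contact, but I did not measure the bystanders' positions again.
- **Disagreements:** One early wrist measurement was 9 mm off because the arm was still moving, so I repeated it at rest. The scene camera could not see the channel floor, so it neither confirmed nor contradicted the weight's position.

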